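# Pack the sample cups and snap the case shut

## Task

Pack the white sample cups for the trolley: stand all the cups on the bench upright in the grey case, nested inside one another in size order. Then, with the lid still up, fold the blue inner flap in until it is level, and last swing the black lid shut and press it until its yellow tab drops behind the rim and holds it closed. Leave the jar, the slide box and the beaker standing where they are.

Things in the scene. Friction and masses are not known exactly. Their poses are not given: they have to be found in the camera images.
- case: Open-topped grey carrying case, fixed to the bench, 162 x 162 mm, 115 mm high, walls 6 mm, inside 150 x 150 mm, inner floor 6 mm up. Origin: centre of its underside; z up. The lid is hinged on its +y side, the wall on its -y side has the yellow rim, the wall on its -x side (towards the robot) carries the inner flap. Heading varies by 0.25 rad.
- case_in (a point): Centre of the case's inner floor, 6 mm above the bench.
- rim_mid (a point): Middle of the top of the yellow rim: a ledge 110 mm long, 8 mm deep and 6 mm thick along the inside of the case's -y wall, flush with the wall's top (115 mm up). The lid's yellow tab snaps under it.
- lid (a joint): Angle of the black lid: 0 shut, 1.57 upright, 2.0 fully open (leaning out). A plate 162 mm wide, 171 long, 5 thick, hinged along the case's +y wall. Sprung: let go, it rises again (to 0.5 or more) unless its tab has snapped behind the rim. Latching takes about 8 N pressed down on its outer face near the free edge (hard stop at -0.03); latched it rests within 0.03 of 0.
- lid_hinge (a point): Middle of the lid's hinge line, which runs along the case's x axis, 85 mm to the case's +y side, 95 mm above the bench. With the lid shut, the plate's outer face is 31 mm above this line and reaches from 3 mm on its +y side to 168 mm on its -y side.
- lid_edge (a point): Middle of the lid's free edge, on its outer face: 168 mm from the hinge line along the plate and 31 mm off it towards the outside. The springy yellow tab (90 mm wide) hangs 19 mm back from this edge on the inner face, and reaches 31 mm below the plate with its slanting barb.
- flap (a joint): Angle of the blue inner flap: 0 = folded in, level; 1.57 = upright; 2.0 = fully open, leaning out towards the robot. Plate 120 mm wide (52 mm to the -y, 68 mm to the +y side of its hinge point), 64 mm long, 4 mm thick, hinged along the case's -x wall; stiff hinge, it stays where it is left. Folded in it lies just under the shut lid.
- flap_hinge (a point): Middle of the flap's hinge line, which runs along the case's y axis, 78 mm to the case's -x side, 117.5 mm above the bench (the plate's mid-plane).
- flap_edge (a point): Middle of the flap's free edge, 64 mm from its hinge line.
- cup_blue: Round white enamelled sample cup with an upright blue grip. Outer diameter 92 mm at the rim, 86 mm at the foot, 55 mm high, wall 2.5 mm, floor 3.5 mm. The grip, an upright bar on the rim, is 12 mm wide (along the rim), 10 mm deep (radially), its middle 48.5 mm from the axis, its top 34 mm above the rim. Origin: centre of the underside; z up; the grip stands on the cup's -y side. May be absent.
- cup_blue_grip (a point): Middle of the free part of that cup's grip: 48.5 mm from the axis on the -y side, 77 mm above the cup's underside.
- cup_green: Round white enamelled sample cup with an upright green grip. Outer diameter 76 mm at the rim, 71 mm at the foot, 55 mm high, wall 2.5 mm, floor 3.5 mm. The grip, an upright bar on the rim, is 12 mm wide (along the rim), 10 mm deep (radially), its middle 40.5 mm from the axis, its top 34 mm above the rim. Origin: centre of the underside; z up; the grip stands on the cup's -y side. May be absent.
- cup_green_grip (a point): Middle of the free part of that cup's grip: 40.5 mm from the axis on the -y side, 77 mm above the cup's underside.
- cup_yellow: Round white enamelled sample cup with an upright yellow grip. Outer diameter 60 mm at the rim, 56 mm at the foot, 55 mm high, wall 2.5 mm, floor 3.5 mm. The grip, an upright bar on the rim, is 12 mm wide (along the rim), 10 mm deep (radially), its middle 32.5 mm from the axis, its top 34 mm above the rim. Origin: centre of the underside; z up; the grip stands on the cup's -y side. May be absent.
- cup_yellow_grip (a point): Middle of the free part of that cup's grip: 32.5 mm from the axis on the -y side, 77 mm above the cup's underside.
- cup_red: Round white enamelled sample cup with an upright red grip. Outer diameter 44 mm at the rim, 41 mm at the foot, 55 mm high, wall 2.5 mm, floor 3.5 mm. The grip, an upright bar on the rim, is 12 mm wide (along the rim), 10 mm deep (radially), its middle 24.5 mm from the axis, its top 34 mm above the rim. Origin: centre of the underside; z up; the grip stands on the cup's -y side. May be absent.
- cup_red_grip (a point): Middle of the free part of that cup's grip: 24.5 mm from the axis on the -y side, 77 mm above the cup's underside.
- amber_bottle: Bystander: small amber jar with black cap, 56 mm across, 110 mm high. Origin: centre of the underside.
- slide_box: Bystander: wooden slide box, 100 x 150 x 40 mm. Origin: centre of the underside.
- beaker: Bystander: open glass beaker, 70 mm across, 85 mm high. Origin: centre of the underside.

How it is judged (in metres and radians):
On the way, in this order (a step that is already met when the one before it is completed fails the run):
1. all cups stand upright in the case, nested in one another in size order (z of cup_blue in the frame of case between 0.003 and 0.024 m and horizontal distance between each of cup_blue, cup_green, cup_yellow, cup_red and case_in below 0.055 m and angle between each of cup_blue, cup_green, cup_yellow, cup_red's own z axis and vertical below 0.12 rad and z of cup_green in the frame of case between 0.003 and 0.024 m and z of cup_yellow in the frame of case between 0.003 and 0.024 m and z of cup_red in the frame of case between 0.003 and 0.024 m and horizontal distance between cup_blue and cup_green below 0.009 m and horizontal distance between cup_blue and cup_yellow below 0.017 m and horizontal distance between cup_blue and cup_red below 0.025 m and horizontal distance between cup_green and cup_yellow below 0.009 m and horizontal distance between cup_green and cup_red below 0.017 m and horizontal distance between cup_yellow and cup_red below 0.009 m and linear speed of each of cup_blue, cup_green, cup_yellow, cup_red below 0.02 m/s), for 0.3 s.
2. the inner flap is folded in (within 0.15 rad of level) while the lid is still up (over 0.5 rad) (value of joint flap below 0.15 rad and value of joint lid above 0.5 rad), for 0.2 s.
3. the lid is shut over it, its tab behind the rim (value of joint flap below 0.15 rad and value of joint lid below 0.05 rad), for 0.2 s.
At the end, for the whole second after the job is handed in: All cups at rest in the case, upright within 0.12 rad, undersides 3-24 mm above the bench, within 55 mm of its centre, each smaller inside the larger (axes apart by at most the radius difference + 1 mm); flap within 0.15 rad of level; lid below 0.05 rad, held by its tab (all of step 1 and all of step 3 and velocity of joint lid below 0.05 rad/s); the robot touches nothing.
It fails at once if the amber bottle is shifted more than 30 mm or tipped over (distance of amber_bottle from where it was at the start of the episode above 0.03 m or angle between amber_bottle's own z axis and vertical above 0.4 rad).
It fails at once if the slide box is shifted more than 30 mm or tipped over (distance of slide_box from where it was at the start of the episode above 0.03 m or angle between slide_box's own z axis and vertical above 0.4 rad).
It fails at once if the beaker is shifted more than 30 mm or tipped over (distance of beaker from where it was at the start of the episode above 0.03 m or angle between beaker's own z axis and vertical above 0.4 rad).
Of cup_blue, cup_green, cup_yellow, cup_red only 3 to 4 are there at a start; the rules pass over those that are not, and their reading is None.
At some moment in a run one of cup_blue, cup_green, cup_yellow, cup_red may be knocked a few centimetres aside while the robot is not near it.
It also fails if it takes over 210 s, if anything falls off the work surface, if the arm or the gripper's body presses on something with over 40 N, if the wrist force passes 120 N, or if a joint passes its speed limit or range.

## Robot

A 6-joint arm with a two-finger parallel gripper is mounted at the origin on the work surface. World frame = base frame: x ahead of the robot, y to its left, z up, the work surface at z = 0. Lengths are in mm, angles in rad, forces in N, time in s.
With the tool pointing down it reaches from about 325 to 875 mm from the base axis. Payload 4.4 kg.
Tool frame: the origin (TCP) lies where the fingers leave the gripper's body, on its centre line; the fingertips stand 73 mm ahead of it and the grasp point (between the pads) lies 54 mm ahead of it; z points along the fingers, y is the line along which they close (so a half turn about z gives the same grasp; the last joint's range is limited). The gripper opens to 85 mm and grips with 20 to 120 N. Pads are 22 mm wide; open, the fingers measure 114 mm over their backs; the gripper's body (76 mm by 85 mm) begins 54 mm behind the grasp point. The pads swing forward as they close: fully open they stand 13 mm farther back than shut.
Start: joints at [-1.315, 0.207, 1.542, -0, 1.393, -0.15], TCP at [227.5, -528.083, 303.882] pointing down, gripper open.
Joint ranges: [-2.73, 2.73], [-0.86, 2.22], [0.23, 2.46], [-1.11, 4.25], [0.08, 2.63], [-2.82, 2.82]. Speed limits (rad/s): [2.79, 2.79, 3.14, 3.14, 3.14, 3.14].

## Interface

Orientations are given as a 3x3 rotation matrix whose columns are the frame's x, y, z axes.
In Python, from plant import ctrl gives the robot as it stands. Calls block until the motion is done:
- ctrl.move_ptp(position, orientation): joint-space move of the TCP to a pose.
- ctrl.move_l(position, rot=None, vel=150, threshold=None): straight line of the TCP; rot=None keeps the orientation; vel is the mean speed in mm/s. With threshold (N) it stops when the force on the tool has changed by that much, and returns True; else False.
- ctrl.set_joints(angles): joint-space move.
- ctrl.gripper_to(opening, force=None): finger opening in mm; force is the grip in N (None keeps the last); returns when the fingers have stopped.
- ctrl.hold(seconds).
- ctrl.solve_ik(position, orientation): joint angles nearest the present ones, or None.
- ctrl.read_state(): the state.
- ctrl.grab_frame(name): name is "scene" or "top"; returns the picture (420x560x3 uint8, red, green, blue); there is no depth.
- ctrl.camera_params(name): a dict with "mtx" (3x3 intrinsics, pixels), "k1" (the pictures are not rectified: a ray, as slopes to the right and down, at radius r is drawn at 1 + k1 r^2 times it, then the intrinsics apply), "R" (3x3) and "t" (3): a world point X has camera coordinates R X + t. Camera axes: x right, y down, z forward; pixel columns grow to the right and rows downward; lengths in mm; the calibration is good to about 2 mm. A picture is of the moment at which its call begins. camera_params takes no time and is no camera call.
A pose or a line that the arm cannot do raises ctrl.MotionError and nothing moves.
- ctrl.finish_job(): hands the job in; it is judged then, once.
The state is a dict: "t": time; "q": joint angles; "qvel": joint speeds; "tau": joint torques, N m; "eef_pos": TCP position; "eef_rot": TCP orientation; "force": force on the tool from outside, world axes, zero at the start; "wrist_torque": the same for the moment, N m; "grip_width": finger opening in mm; "grasp_force": force on a finger pad.
Only numpy, scipy, OpenCV 4.12 (cv2) and the standard library are available. Lean on these libraries where they do the work, as an engineer would, in place of code of your own. Each camera call takes 0.05 s, during which the arm holds its last target. There are 200 camera calls.

## Working session

There is one attempt and no reset: what is moved stays moved. The work goes in short steps, each a Python script; the robot and the scene stay as the last script left them, time stands still between calls to the robot, and variables do not carry over. Pictures are saved under pics/ and viewed, at most 14 in all, crops included, and the job is handed in when it is done.

```bash
ls; mkdir -p pics
python3 - <<'E'
from plant import ctrl
import cv2
for n in("scene","top"):
    p=ctrl.camera_params(n);print(n,p)
    f=ctrl.grab_frame(n);cv2.imwrite(f"pics/{n}0.png",cv2.resize(f[:,:,::-1],(800,600),interpolation=cv2.INTER_CUBIC))
    cv2.imwrite(f"raw_{n}0.png",f[:,:,::-1])
E
```

```text
pics
plant.py
scene {'mtx': array([[544.69273935,   0.        , 276.09916377],
       [  0.        , 544.69273935, 216.4188019 ],
       [  0.        ,   0.        ,   1.        ]]), 'k1': -0.07208175102903859, 'R': array([[ 7.62330910e-01,  6.47187398e-01, -2.37967900e-04],
       [ 4.86624484e-01, -5.73443985e-01, -6.59058880e-01],
       [-4.26671063e-01,  5.02305154e-01, -7.52091309e-01]]), 't': array([-483.76791989, -235.15841287, 1553.43133909])}
top {'mtx': array([[517.03380474,   0.        , 279.73510823],
       [  0.        , 517.03380474, 202.92249097],
       [  0.        ,   0.        ,   1.        ]]), 'k1': -0.19717979843354724, 'R': array([[ 0.01720892, -0.99918658,  0.03646954],
       [-0.98833472, -0.02251964, -0.15062318],
       [ 0.15132194, -0.03345205, -0.98791833]]), 't': array([ -22.73815088,  644.50244899, 1138.14306477])}
```

View pics/scene0.png

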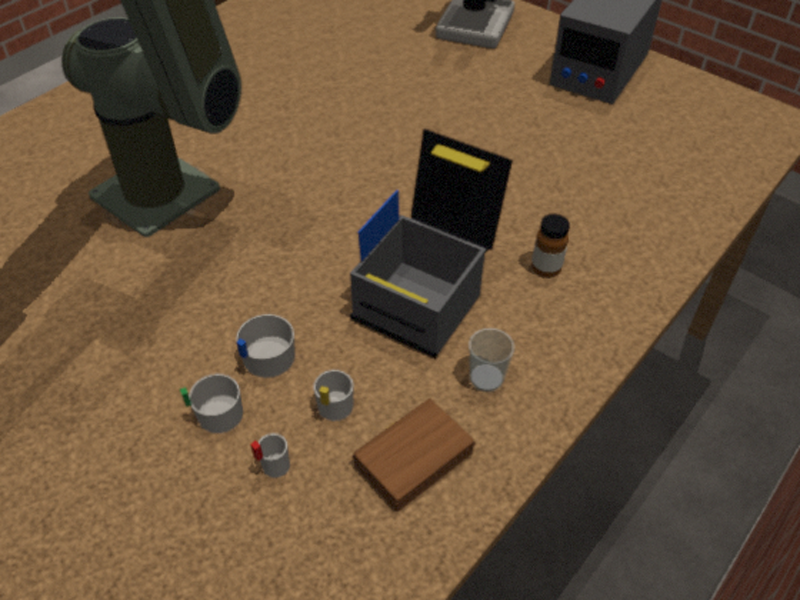

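View pics/top0.png

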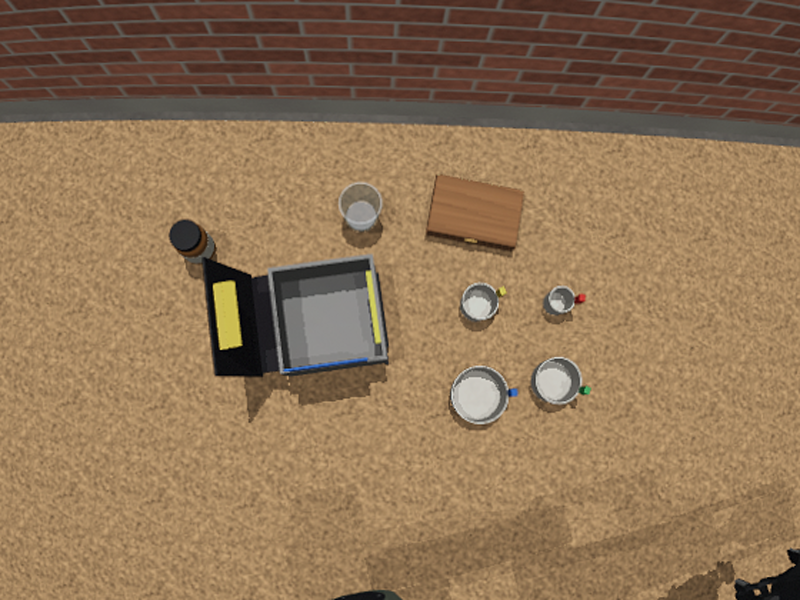

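The scene shows all four cups, with their grips towards -y. In the top view blue is near (480,395), green (557,382), yellow (480,302) and red (560,300). The case is near (328,315) with its flap upright and lid open. I'll enlarge both areas.

Run:
```python
import cv2
f=cv2.imread("raw_top0.png")
def crop(n,x,y,w,h,s):
    c=cv2.resize(f[y:y+h,x:x+w],None,fx=s,fy=s,interpolation=cv2.INTER_CUBIC)
    for i in range(0,w,10): cv2.putText(c,str(x+i),(i*s,8),0,.3,(0,255,255),1);cv2.line(c,(i*s,10),(i*s,14),(0,255,255),1)
    for i in range(10,h,10): cv2.putText(c,str(y+i),(0,i*s),0,.3,(0,255,255),1)
    cv2.imwrite(n,c)
crop("pics/c_cups.png",310,190,110,112,5)
crop("pics/c_case.png",140,172,135,100,5)
```

```text
(no output)
```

View pics/c_cups.png

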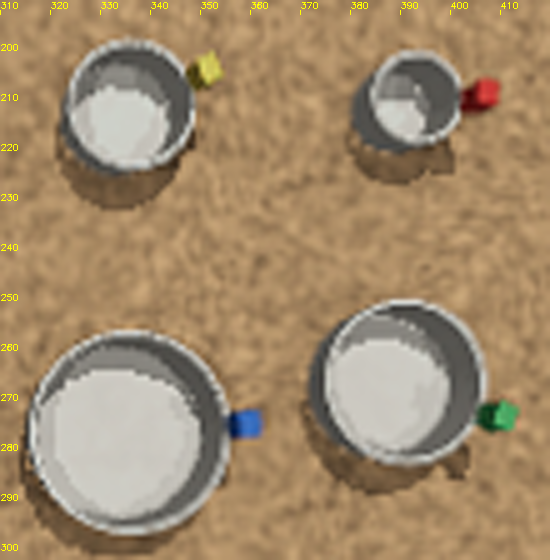

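View pics/c_case.png

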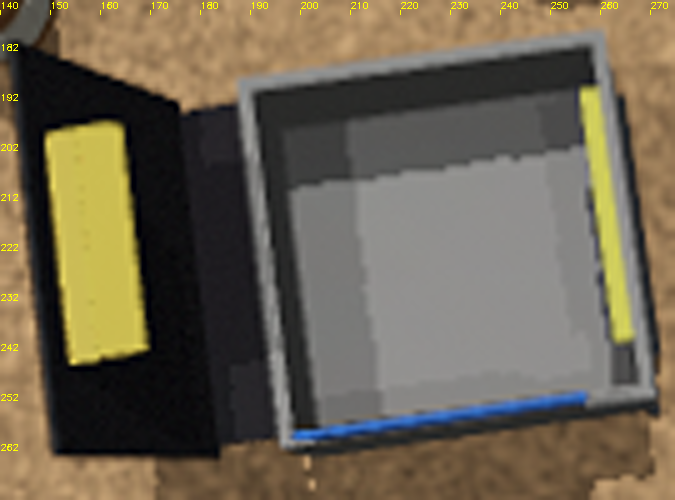

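The crops give the outer-rim extents, the grip tops and the case-top corners. Next I'll write the helpers and localise everything.

```bash
cat > h.py <<'E'
from plant import ctrl
import numpy as np, cv2
from scipy.optimize import least_squares, minimize
CUP={'blue':(46,48.5,(100,130)),'green':(38,40.5,(55,85)),'yellow':(30,32.5,(24,32)),'red':(22,24.5,(172,8))}
def proj(X,n="top"):
    p=ctrl.camera_params(n);X=np.atleast_2d(X)
    c=X@p["R"].T+p["t"];s=c[:,:2]/c[:,2:];s=s*(1+p["k1"]*(s**2).sum(1,keepdims=True))
    return s@p["mtx"][:2,:2].T+p["mtx"][:2,2]
def ray(uv,z,n="top"):
    return least_squares(lambda x:(proj([x[0],x[1],z],n)-uv).ravel(),[600,-50],x_scale=100).x
def samp(im,X):
    uv=proj(X).astype(np.float32)
    return cv2.remap(im,uv[:,:1],uv[:,1:],cv2.INTER_LINEAR).ravel()
def locate(name,f,x0=None,z0=0,span=14):
    """f RGB top frame -> centre xy, grip xy, heading angle of grip"""
    r,rg,(lo,hi)=CUP[name]
    hsv=cv2.cvtColor(cv2.GaussianBlur(f,(3,3),0),cv2.COLOR_RGB2HSV)
    H,S,V=cv2.split(hsv)
    hm=((H>=lo)&(H<=hi)) if lo<hi else ((H>=lo)|(H<=hi))
    m=(hm&(S>120)&(V>60)).astype(np.uint8)
    n,l,st,c=cv2.connectedComponentsWithStats(m)
    cand=[(st[i,4],ray(c[i],z0+80)) for i in range(1,n) if 8<=st[i,4]<=60]
    if x0 is not None: cand=[q for q in cand if np.hypot(*(q[1]-x0))<rg+60]
    else: cand=[q for q in cand if 300<q[1][0]<850 and -500<q[1][1]<300]
    g=[q[1] for q in cand]
    if not g: return None
    a=np.linspace(0,2*np.pi,72,endpoint=False);u=np.c_[np.cos(a),np.sin(a)]
    Sf=S.astype(np.float32);best=None
    for gg in g:
        def sc(p):
            on=samp(Sf,np.c_[p+u*(r-1),np.full(72,z0+55.)]);out=samp(Sf,np.c_[p+u*(r+5),np.full(72,z0+55.)])
            return np.mean(on)-np.mean(np.minimum(out,120))
        for th in np.arange(-np.pi,np.pi,.2):
            p=gg-rg*np.array([np.cos(th),np.sin(th)]);s=sc(p)
            if best is None or s<best[0]: best=(s,p,gg,sc)
    s,p,gg,sc=best
    p=minimize(sc,p,method="Nelder-Mead",options=dict(initial_simplex=p+np.array([[0,0],[6,0],[0,6.]]))).x
    d=gg-p
    return p,gg,np.arctan2(d[1],d[0]),np.hypot(*d)-rg,sc(p)
E
python3 - <<'E'
from h import *
f=cv2.imread("raw_top0.png")[:,:,::-1].copy()
for n in CUP:print(n,locate(n,f))
# by hand: bbox of rims in crop
for n,(x0,x1,y0,y1) in dict(yellow=(64,197,38,172),red=(370,463,50,147),blue=(28,230,331,534),green=(323,486,298,465)).items():
    print(n,ray([310+(x0+x1)/10-.4,190+(y0+y1)/10-.4],55))
px=np.array([[238,80],[603,32],[655,395],[283,448]])/5-.4+[140,172]
loc=np.array([[81,81],[81,-81],[-81,-81],[-81,81.]])
def T(v,P): c,s=np.cos(v[2]),np.sin(v[2]);P=np.atleast_2d(P);return np.c_[P[:,:2]@np.array([[c,s],[-s,c]])+v[:2],P[:,2]]
r=least_squares(lambda v:(proj(T(v,np.c_[loc,np.full(4,115)]))-px).ravel(),[650,50,0],x_scale=[100,100,.1])
v=r.x;print("case",v,r.fun)
fp=np.array([[290,436],[587,397]])/5-.4+[140,172]
for th in np.arange(1.3,2.01,.1):
    P=[[-78+64*np.cos(th),y,117.5+64*np.sin(th)] for y in(68,-52)];print("flap",th,np.abs(proj(T(v,P))-fp).mean(0))
lp=np.array([[18,46],[55,453]])/5-.4+[140,172]
for th in np.arange(1.3,2.01,.1):
    P=[[x,85-168*np.cos(th)+31*np.sin(th),95+168*np.sin(th)+31*np.cos(th)] for x in(81,-81)];print("lid",th,(proj(T(v,P))-lp).round(1).tolist())
E
```

```text
blue (array([ 479.72572297, -138.62977621]), array([ 483.4727492 , -186.33327932]), np.float64(-1.492409033986097), np.float64(-0.6495620263841531), np.float32(-76.42784))
green (array([ 503.53072332, -264.25853022]), array([ 487.92917272, -301.97180419]), np.float64(-1.9630472212636834), np.float64(0.31298096316424306), np.float32(-73.79473))
yellow (array([ 628.1278054, -137.2435969]), array([ 642.12258775, -168.93736779]), np.float64(-1.1549810979302542), np.float64(2.1460538389606114), np.float32(-78.310234))
red (array([ 633.42626241, -269.30012022]), array([ 632.80691274, -296.41002287]), np.float64(-1.5936382363520856), np.float64(2.6169765302242354), np.float32(-65.38584))
yellow [ 629.05641729 -138.44187774]
red [ 634.95936991 -272.81027481]
blue [ 479.56356262 -138.3826125 ]
green [ 503.9282439  -265.81546788]
case [5.97204185e+02 1.02329360e+02 1.61000765e-01] [-0.32390763 -0.12505452  0.29444495 -0.59687052  0.34795474  0.416805
 -0.32071391  0.26504979]
flap 1.3 [0.80112574 9.51062172]
flap 1.4000000000000001 [0.4397396  6.49381125]
flap 1.5000000000000002 [0.15039682 3.39383809]
flap 1.6000000000000003 [0.36685012 0.24709166]
flap 1.7000000000000004 [0.80275024 2.9091806 ]
flap 1.8000000000000005 [1.25360274 6.03751928]
flap 1.9000000000000006 [1.71401287 9.10090793]
flap 2.000000000000001 [ 2.17845507 12.06341458]
lid 1.3 [[38.4, -8.4], [41.1, -4.7]]
lid 1.4000000000000001 [[29.4, -7.2], [32.0, -3.5]]
lid 1.5000000000000002 [[20.7, -5.9], [23.0, -2.2]]
lid 1.6000000000000003 [[12.2, -4.4], [14.3, -0.9]]
lid 1.7000000000000004 [[4.2, -2.7], [6.1, 0.3]]
lid 1.8000000000000005 [[-3.2, -0.9], [-1.6, 1.5]]
lid 1.9000000000000006 [[-10.0, 0.9], [-8.6, 2.7]]
lid 2.000000000000001 [[-16.1, 2.8], [-14.9, 3.9]]
```

```bash
cat >> h.py <<'E'
CASE=np.array([597.2,102.3]);PSI=.161;ZT=310.
def rt(P): c,s=np.cos(PSI),np.sin(PSI);return np.array([c*P[0]-s*P[1],s*P[0]+c*P[1]])
def cw(x,y): return CASE+rt((x,y))
def Ro(th): c,s=np.cos(th),np.sin(th);return np.array([[-s,c,0],[c,s,0],[0,0,-1.]])
def go(p,R,vel=200):
    try: ctrl.move_l(p,R,vel=vel)
    except ctrl.MotionError as e: print("ptp",e);ctrl.move_ptp(p,R)
def pick(name,gx,th,gz=78,flip=0,opening=36):
    R=Ro(th+flip);ctrl.gripper_to(opening,60);go([*gx,ZT],R)
    ctrl.move_l([*gx,gz+54+20],vel=150);hit=ctrl.move_l([*gx,gz+54],vel=50,threshold=8)
    ctrl.gripper_to(0,60);s=ctrl.read_state();print(name,"hit",hit,"width",s["grip_width"],"grasp",s["grasp_force"])
    f0=s["force"];ctrl.move_l([*gx,ZT],vel=150);ctrl.hold(.2);s=ctrl.read_state()
    print("lifted",s["grip_width"],s["force"]-f0,"t",s["t"])
def place(name,beta,under,centre=(0,0),flip=0,gz=78,rel=22):
    rg=CUP[name][1];th=PSI+beta;c=cw(*centre);g=c+rg*np.array([np.cos(th),np.sin(th)])
    go([*g,ZT],Ro(th+flip));ctrl.move_l([*g,under+gz+54+12],vel=120)
    hit=ctrl.move_l([*g,under+gz+54-5],vel=25,threshold=8);s=ctrl.read_state()
    print("down",hit,"under=",s["eef_pos"][2]-gz-54,s["force"],"width",s["grip_width"])
    ctrl.gripper_to(rel);z=ctrl.read_state()["eef_pos"][2]
    ctrl.move_l([*g,ZT],vel=150);print("t",ctrl.read_state()["t"])
def chooseflip(gx,th,name,beta):
    out=[]
    for k in(0,np.pi,-np.pi):
        t2=PSI+beta;g=CASE+CUP[name][1]*np.array([np.cos(t2),np.sin(t2)])
        a=ctrl.solve_ik([*gx,ZT],Ro(th+k));b=ctrl.solve_ik([*g,ZT],Ro(t2+k))
        if a is not None and b is not None: out.append((max(abs(a[5]),abs(b[5])),abs(a[5]-b[5]),k,a[5],b[5]))
    print(out);out=[o for o in out if o[0]<2.7];return min(out,key=lambda o:o[1]+.3*o[0])[2]
E
python3 - <<'E'
from h import *
B=dict(blue=-35,green=40,yellow=100,red=-120)
n='blue';b=np.deg2rad(B[n])
f=ctrl.grab_frame("top");p,g,th,e,s=locate(n,f);print(p,g,th,e,s)
k=chooseflip(g,th,n,b)
pick(n,g,th,flip=k);place(n,b,6,flip=k)
f=ctrl.grab_frame("top");cv2.imwrite("pics/t1.png",cv2.resize(f[140:320,130:430,::-1],None,fx=2.6,fy=2.6,interpolation=cv2.INTER_CUBIC))
for n in CUP: print(n,locate(n,f,z0=6*(n=='blue')))
E
```

```text
[ 479.71857892 -138.56007672] [ 483.4727492  -186.33327932] -1.492374306499541 -0.5795171034069568 -76.5075
[(np.float64(0.9573695585686153), np.float64(0.5152943905542244), 0, np.float64(0.9573695585686153), np.float64(0.44207516801439084)), (np.float64(2.6995174855754023), np.float64(0.5152943905542244), 3.141592653589793, np.float64(-2.184223095021178), np.float64(-2.6995174855754023)), (np.float64(2.6995174855754027), np.float64(0.5152943905542249), -3.141592653589793, np.float64(-2.184223095021178), np.float64(-2.6995174855754027))]
blue hit False width 8.903624026398226 grasp 58.63556206226349
lifted 8.810575238720018 [-0.194272    1.78033736 -2.45189878] t 6.6
down True under= 7.27877081834805 [-1.32414468 -1.35975053  5.17138107] width 8.583440204536215
t 11.8667
blue (array([592.37886166,  61.17661301]), array([639.46581647,  80.55657432]), np.float64(0.390447514471157), np.float64(2.419192979828665), np.float32(-16.72457))
green (array([ 503.53363691, -264.23825972]), array([ 487.92917272, -301.97180419]), np.float64(-1.9629233874594352), np.float64(0.33282603018809453), np.float32(-73.54118))
yellow (array([ 628.09345199, -137.24364997]), array([ 641.91378084, -168.83324831]), np.float64(-1.1583890847376528), np.float64(1.9804903239950633), np.float32(-77.394745))
red (array([ 633.33967983, -269.15154048]), array([ 633.0096765 , -296.48179395]), np.float64(-1.582870393138521), np.float64(2.8322457352906056), np.float32(-65.226395))
```

View pics/t1.png

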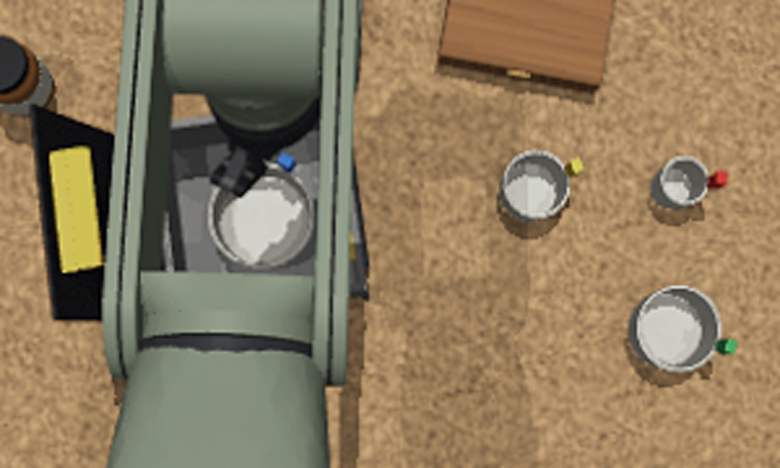

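Blue stands in the case at about (258,220) in the crop. Its grip at (286,161) maps to within 1.5 mm of the target. Green is next.

```bash
cat >> h.py <<'E'
def grips(f,under):
    for n,(b,u) in under.items():
        e=CASE+CUP[n][1]*np.array([np.cos(PSI+b),np.sin(PSI+b)])
        r=locate(n,f,x0=e,z0=u)
        print("  grip",n,"expected",e.round(1),"seen",None if r is None else r[1].round(1))
B={n:np.deg2rad(v) for n,v in dict(blue=-35,green=40,yellow=100,red=-120).items()}
U=dict(blue=6,green=9.5,yellow=13,red=16.5)
def cycle(n):
    f=ctrl.grab_frame("top");p,g,th,e,s=locate(n,f,span=0);print(n,p,g,th,e,s)
    k=chooseflip(g,th,n,B[n]);pick(n,g,th,flip=k);place(n,B[n],U[n],flip=k)
E
python3 - <<'E'
from h import *
cycle('green')
f=ctrl.grab_frame("top");grips(f,{n:(B[n],U[n]) for n in('blue','green')})
cv2.imwrite("pics/t2.png",cv2.resize(f[140:320,130:430,::-1],None,fx=2.6,fy=2.6,interpolation=cv2.INTER_CUBIC))
E
```

```text
green [ 503.53389852 -264.25502593] [ 487.92917272 -301.97180419] -1.9630862844580037 0.31743291456449896 -73.50217
[(np.float64(1.2581028470192326), np.float64(2.04276327866614), 0, np.float64(1.2581028470192326), np.float64(-0.7846604316469072)), (np.float64(2.356932221942886), np.float64(4.240422028513446), 3.141592653589793, np.float64(-1.8834898065705603), np.float64(2.356932221942886)), (np.float64(2.356932221942886), np.float64(4.240422028513446), -3.141592653589793, np.float64(-1.8834898065705605), np.float64(2.356932221942886))]
green hit False width 8.868344416182042 grasp 60.19242346286774
lifted 8.79337496555447 [ 0.02384623  0.26665133 -2.83126215] t 18.1083
down True under= 9.814730669994049 [ 0.04932719 -0.07962215  3.10920802] width 9.172122234730315
t 24.6083
  grip blue expected [640.9  81.2] seen [639.8  80.4]
  grip green expected [623.7 133. ] seen None
```

View pics/t2.png

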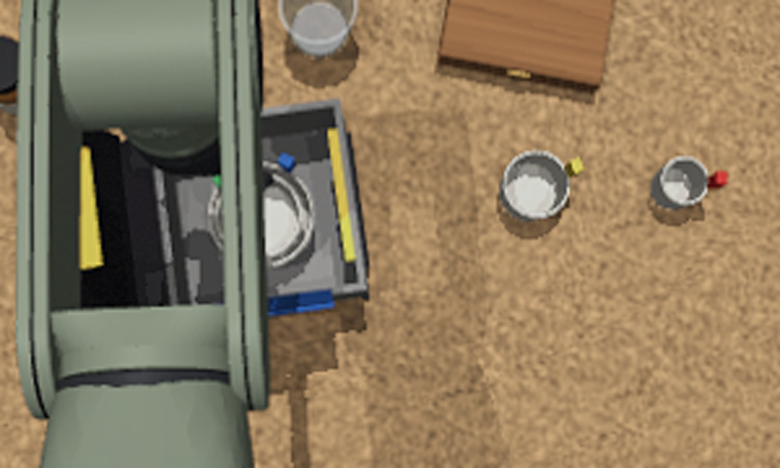

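Green is nested: its ring is concentric with blue's at (262,215), and it bottomed at 9.8 mm. The flap now looks a little further out, at (300,300), probably brushed by the carried cup. I'll travel higher for yellow.

```bash
sed -i 's/ZT=310\./ZT=355./' h.py
python3 - <<'E'
from h import *
x=ctrl.read_state()["eef_pos"];ctrl.move_l([x[0],x[1],ZT])
cycle('yellow')
x=ctrl.read_state()["eef_pos"];ctrl.move_l([x[0]-30,x[1]-250,ZT],vel=250)
f=ctrl.grab_frame("top");grips(f,{n:(B[n],U[n]) for n in('blue','green','yellow')});print(locate('red',f))
cv2.imwrite("pics/t3.png",cv2.resize(f[160:280,130:430,::-1],None,fx=2.6,fy=2.6,interpolation=cv2.INTER_CUBIC))
E
```

```text
yellow [ 628.16604371 -137.22616752] [ 641.93946265 -169.04084055] -1.162230961893184 2.168148051569098 -77.13763
[(np.float64(1.8271819823144897), np.float64(2.6017082411733092), 0, np.float64(0.7745262588588195), np.float64(-1.8271819823144897)), (np.float64(2.367066394730974), np.float64(3.6814770660062774), 3.141592653589793, np.float64(-2.367066394730974), np.float64(1.3144106712753034)), (np.float64(2.367066394730974), np.float64(3.6814770660062774), -3.141592653589793, np.float64(-2.367066394730974), np.float64(1.3144106712753034))]
yellow hit False width 9.10708830650541 grasp 60.2359664440155
lifted 8.996655389729206 [ 0.79633777 -0.60131789 -0.75915249] t 31.8583
down True under= 12.956970414553837 [-0.10443469 -0.09405136  2.82036048] width 8.625680069975724
t 39.2333
  grip blue expected [640.9  81.2] seen [639.5  80.3]
  grip green expected [623.7 133. ] seen [621.8 134.4]
  grip yellow expected [586.5 133. ] seen [584.9 133.4]
None
```

View pics/t3.png

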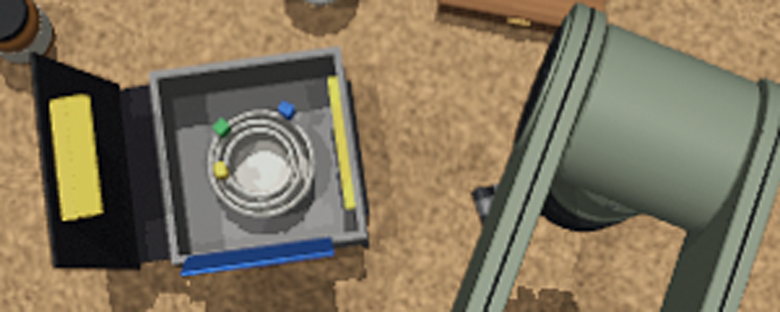

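Three cups are nested, with concentric rings at (262,163) and grips within 2 mm of expected. The flap leans out slightly. The arm hides red, so I'll step away, look, then do red.

Run:
```python
from h import *
ctrl.move_l([590,100,ZT],vel=250)
cycle('red')
x=ctrl.read_state()["eef_pos"];ctrl.move_l([x[0]-30,x[1]-230,ZT],vel=250)
f=ctrl.grab_frame("top");grips(f,{n:(B[n],U[n]) for n in CUP})
cv2.imwrite("pics/t4.png",cv2.resize(f[165:275,130:290,::-1],None,fx=5,fy=5,interpolation=cv2.INTER_CUBIC))
```

```text
red [ 633.5787713  -269.41350827] [ 633.0096765  -296.48179395] -1.5918176418940682 2.5742674681718896 -64.84748
[(np.float64(1.9218193602273166), np.float64(0.8916589919980629), 0, np.float64(1.0301603682292537), np.float64(1.9218193602273166)), (np.float64(2.1114322853605394), np.float64(0.8916589919980626), 3.141592653589793, np.float64(-2.1114322853605394), np.float64(-1.2197732933624768)), (np.float64(2.1114322853605394), np.float64(0.8916589919980622), -3.141592653589793, np.float64(-2.1114322853605394), np.float64(-1.2197732933624772))]
ptp the arm cannot follow that straight line within its joint ranges
red hit False width 8.915575748742754 grasp 60.31829595565796
lifted 8.82813483122242 [ 0.12915426  0.04010731 -0.25472779] t 48.5083
down True under= 16.052097306581942 [ 0.98362423 -0.28888111  3.87807361] width 9.05459968215883
t 54.6583
  grip blue expected [640.9  81.2] seen [639.5  80.3]
  grip green expected [623.7 133. ] seen [621.8 134.4]
  grip yellow expected [586.5 133. ] seen [584.9 133.4]
  grip red expected [588.5  79.4] seen [589.7  78.5]
```

View pics/t4.png

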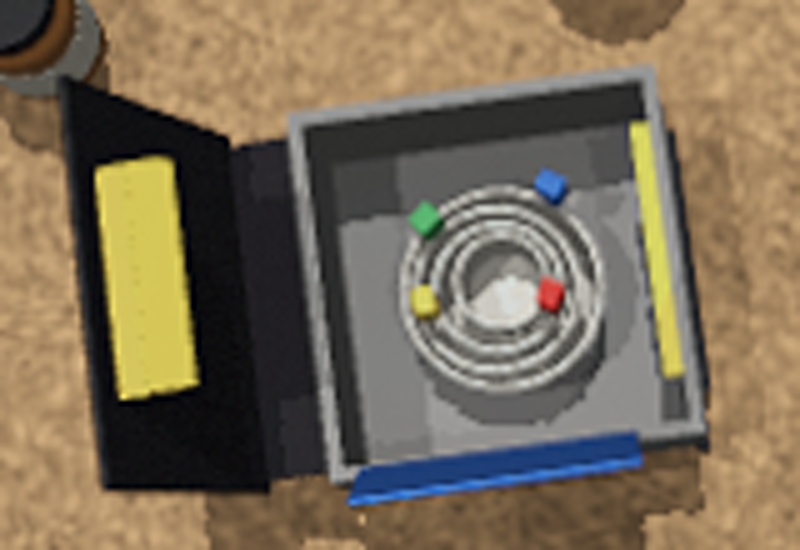

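All four cups are nested with grips within about 2.5 mm, and the descent heights match. Now I'll fold the flap with closed fingertips along an arc.

Run:
```python
from h import *
ctrl.gripper_to(0,60)
R=Ro(PSI+np.pi/2)
best=min([PSI+np.pi/2,PSI-np.pi/2],key=lambda a:abs(ctrl.solve_ik([*cw(-140,8),ZT],Ro(a))[5]));R=Ro(best)
P=lambda X,zt:[*cw(X,8),zt+73]
go(P(-140,ZT-73),R);ctrl.move_l(P(-140,163),vel=150)
print(ctrl.read_state()["force"])
ctrl.move_l(P(-92,163),vel=60)
for ph in np.linspace(1.5,.0,9):
    X=-78+48*np.cos(ph)-2*np.sin(ph)-11;z=117.5+48*np.sin(ph)+2*np.cos(ph)
    ctrl.move_l(P(X,z),vel=80)
    print(round(ph,2),ctrl.read_state()["force"].round(1))
print(ctrl.move_l(P(-41,116.5),vel=20,threshold=15),ctrl.read_state()["eef_pos"][2]-73)
ctrl.hold(.3)
ctrl.move_l(P(-41,200),vel=150);ctrl.move_l(P(-120,ZT-73),vel=200)
ctrl.move_l([*cw(-130,-200),ZT],vel=250)
f=ctrl.grab_frame("top")
cv2.imwrite("pics/t5.png",cv2.resize(f[165:275,130:290,::-1],None,fx=5,fy=5,interpolation=cv2.INTER_CUBIC))
print(ctrl.read_state()["t"])
```

```text
[ 0.61296159  1.03114922 -0.52942212]
1.5 [-0.2  0.2  0.7]
1.31 [ 0.1 -0.4 -0.7]
1.12 [ 0.6 -0.4 -0.3]
0.94 [ 0.4  0.1 -0.6]
0.75 [-0.4 -0.  -0.1]
0.56 [-0.7  0.5 -0.5]
0.38 [ 0.6 -0.5  0.3]
0.19 [-0.1  0.7 -0. ]
0.0 [0.5 0.2 0.8]
True 119.09718704361075
64.7333
```

View pics/t5.png

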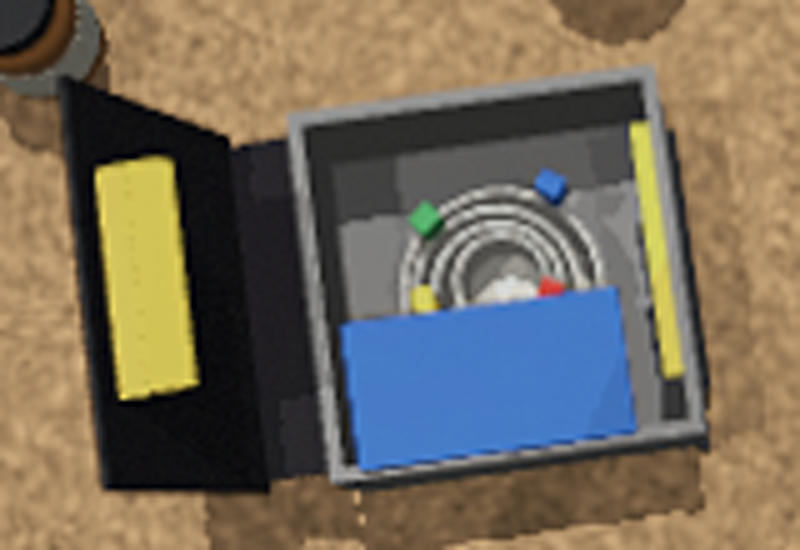

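The flap is level, its plate spanning (343,325)–(635,435), with contact at z = 119.1. The lid is still up. Now I'll close the lid.

Run:
```python
from h import *
a=min([PSI,PSI+np.pi],key=lambda a:abs(ctrl.solve_ik([*cw(0,190),ZT],Ro(a))[5]));R=Ro(a)
P=lambda Y,zt:[*cw(0,Y),zt+73]
x=ctrl.read_state()["eef_pos"];ctrl.move_l([x[0],x[1],380])
go(P(190,380-73),R);ctrl.move_l(P(190,241),vel=120)
ctrl.move_l(P(127,243),vel=80);print(ctrl.read_state()["force"].round(1))
for ph in np.linspace(1.5,.1,11):
    y=85-150*np.cos(ph)+31*np.sin(ph);z=95+150*np.sin(ph)+31*np.cos(ph)
    ctrl.move_l(P(y+11,z),vel=120);print(round(ph,2),ctrl.read_state()["force"].round(1))
print(ctrl.move_l(P(-54,117),vel=25,threshold=35),ctrl.read_state()["eef_pos"][2]-73,ctrl.read_state()["force"])
ctrl.hold(.3)
ctrl.move_l(P(-54,230),vel=80);ctrl.move_l([*cw(-130,-220),ZT],vel=250)
for n in("top","scene"):
    f=ctrl.grab_frame(n);c=f[165:275,130:290] if n=="top" else f[80:260,220:420]
    cv2.imwrite(f"pics/{n}6.png",cv2.resize(c[:,:,::-1],None,fx=3.3,fy=3.3,interpolation=cv2.INTER_CUBIC))
print(ctrl.read_state()["t"])
```

```text
Traceback (most recent call last):
TypeError: 'NoneType' object is not subscriptable
```

Run:
```python
from h import *
for a in(PSI,PSI+np.pi,PSI+np.pi/2,PSI-np.pi/2):
    for Y,z in((190,380),(190,ZT),(190,314),(127,316),(60,290),(-54,193)):
        q=ctrl.solve_ik([*cw(0,Y),z],Ro(a));print(round(a,2),Y,z,None if q is None else np.round(q,2))
```

```text
0.16 190 380 [ 0.34  0.29  1.28 -0.    1.57  0.18]
0.16 190 355.0 [ 0.34  0.3   1.32 -0.    1.52  0.18]
0.16 190 314 [ 0.34  0.33  1.37 -0.    1.45  0.18]
0.16 127 316 [ 0.24  0.29  1.41 -0.    1.44  0.08]
0.16 60 290 [ 0.13  0.29  1.47 -0.    1.38 -0.03]
0.16 -54 193 [-0.06  0.38  1.56 -0.    1.2  -0.22]
3.3 190 380 None
3.3 190 355.0 None
3.3 190 314 None
3.3 127 316 None
3.3 60 290 None
3.3 -54 193 None
1.73 190 380 [ 0.34  0.29  1.28 -0.    1.57 -1.39]
1.73 190 355.0 [ 0.34  0.3   1.32 -0.    1.52 -1.39]
1.73 190 314 [ 0.34  0.33  1.37 -0.    1.45 -1.39]
1.73 127 316 [ 0.24  0.29  1.41 -0.    1.44 -1.5 ]
1.73 60 290 [ 0.13  0.29  1.47 -0.    1.38 -1.61]
1.73 -54 193 [-0.06  0.38  1.56 -0.    1.2  -1.79]
-1.41 190 380 [ 0.34  0.29  1.28 -0.    1.57  1.75]
-1.41 190 355.0 [ 0.34  0.3   1.32 -0.    1.52  1.75]
-1.41 190 314 [ 0.34  0.33  1.37 -0.    1.45  1.75]
-1.41 127 316 [ 0.24  0.29  1.41 -0.    1.44  1.65]
-1.41 60 290 [ 0.13  0.29  1.47 -0.    1.38  1.54]
-1.41 -54 193 [-0.06  0.38  1.56 -0.    1.2   1.35]
```

Run:
```python
from h import *
R=Ro(PSI)
P=lambda Y,zt:[*cw(0,Y),zt+73]
x=ctrl.read_state()["eef_pos"];ctrl.move_l([x[0],x[1],380])
go(P(190,380-73),R);ctrl.move_l(P(190,241),vel=120)
ctrl.move_l(P(127,243),vel=80);print(ctrl.read_state()["force"].round(1))
for ph in np.linspace(1.5,.1,11):
    y=85-150*np.cos(ph)+31*np.sin(ph);z=95+150*np.sin(ph)+31*np.cos(ph)
    ctrl.move_l(P(y+11,z),vel=120);print(round(ph,2),ctrl.read_state()["force"].round(1))
print(ctrl.move_l(P(-54,117),vel=25,threshold=35),ctrl.read_state()["eef_pos"][2]-73,ctrl.read_state()["force"])
ctrl.hold(.3)
ctrl.move_l(P(-54,230),vel=80);ctrl.move_l([*cw(-130,-220),ZT],vel=250)
for n in("top","scene"):
    f=ctrl.grab_frame(n);c=f[165:275,130:290] if n=="top" else f[80:260,220:420]
    cv2.imwrite(f"pics/{n}6.png",cv2.resize(c[:,:,::-1],None,fx=3.3,fy=3.3,interpolation=cv2.INTER_CUBIC))
print(ctrl.read_state()["t"])
```

```text
[-0.6  0.2 -0.6]
1.5 [0.2 0.9 0.3]
1.36 [-0.  -0.1 -0.7]
1.22 [0.5 0.2 0.1]
1.08 [0. 0. 0.]
0.94 [ 0.2  0.2 -0. ]
0.8 [-0.1  0.3  0.2]
0.66 [ 0.2 -0.6  0.2]
0.52 [-0.1 -0.8 -0.1]
0.38 [-0.2 -0.4  0. ]
0.24 [-1.   0.5  0.1]
0.1 [-0.5 -0.2  1. ]
False 121.21588070375401 [-7.26428587 -0.92793326 20.27605712]
76.4917
```

View pics/scene6.png

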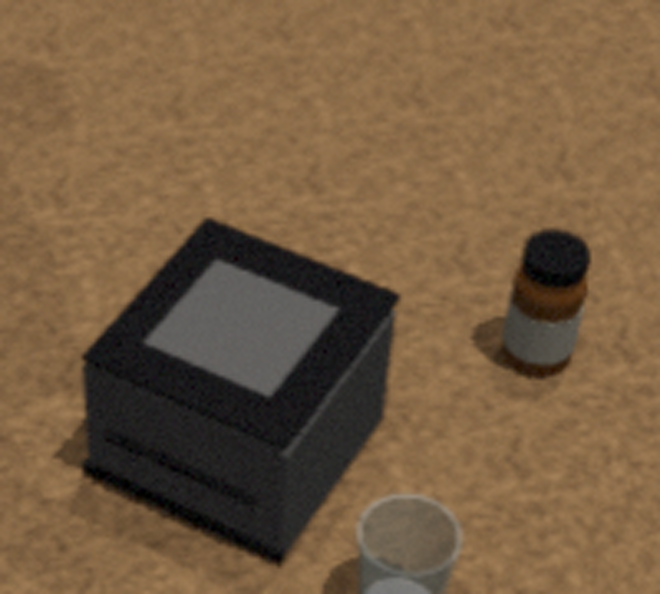

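View pics/top6.png

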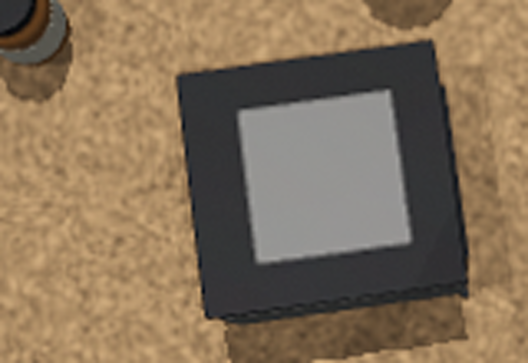

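The lid is flat and shut over the case in both views, with its corners at about (180,75) and (465,290) in the top crop. It has stayed down after release, and the jar and beaker are standing where they were. I'm handing in.

```bash
python3 -c "
from plant import ctrl
print(ctrl.finish_job())"
```

```text
the job is handed in; nothing more can be done
None
```

I've handed the job in: the four cups are nested upright in the case, the flap is folded level, the lid is shut and stayed down after release, and no bystander was touched; the hand-in returned no verdict.

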